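# Open the ratchet jaw of the brownie rail

## Robot

A 6-joint arm with a two-finger parallel gripper is mounted at the origin on a cart in front of the work surface, level with it; the furniture and walls round the work are solid. World frame = base frame: x ahead of the robot, y to its left, z up, the work surface at z = 0. Lengths are in mm, angles in rad, forces in N, time in s.
With the tool pointing down it reaches from about 300 to 875 mm from the base axis. Payload 6.4 kg.
Tool frame: the origin (TCP) lies midway between the tips of the shut fingers; the grasp point (between the pads) lies bot.grip_point_offset behind it (bot.grip_point_offset is the distance from the TCP to the grasp point, in mm); z points along the fingers, y is the line along which they close (so a half turn about z gives the same grasp; the last joint's range is limited). The gripper opens to 85 mm and grips with 20 to 120 N. Pads are 22 mm wide; open, the fingers measure 114 mm over their backs; the gripper's body (76 mm by 85 mm) begins 54 mm behind the grasp point. The pads swing forward as they close: fully open they stand 13 mm farther back than shut.
Start: joints at [1.073, 0.181, 1.607, -0, 1.354, -0.206], TCP at [165.402, 550.712, 231.288] pointing down, gripper open.
Joint ranges: [-2.99, 2.99], [-0.89, 2.07], [0.3, 2.58], [-1.14, 4.28], [0, 2.63], [-3.12, 3.12]. Speed limits (rad/s): [2.57, 2.57, 3.01, 3.14, 3.14, 3.14].

## Interface

Orientations are given as a 3x3 rotation matrix whose columns are the frame's x, y, z axes.
In Python, from rig import status, vision, bot gives the robot as it stands. The module is installed in compiled form; this text tells all that it offers.
- The arm moves only by the shell command python3 -m handwheel 'ROWS' [OPENING] [FORCE]. ROWS is JSON, a list of rows, each an object with "xyz": the shift along the world's x, y, z in cm, a list of three; "dr": the turn, a rotation vector about the world's x, y, z in degrees, a list of three. A call has 1 to 20 rows; each row is the pose to reach, as a shift and turn from the pose commanded when the call began; what a row does not reach only later rows make up. A row lasts 1/12 s, in which the tool goes at most 41.7 mm and 7.16 degrees, less where a joint would pass 70% of its speed; a pose out of reach is approached as far as the arm can. A call with a gripper value outside its range is refused whole. OPENING is the opening, from 0 (shut) to 1 (fully open), set as the call begins (- or left out, the last holds). The fingers move at their own pace and stop on an object; FORCE is the grip in N (left out, the last holds). Time passes only in rows, so rows that repeat a pose let the fingers close. It gives the time, the measured TCP pose, the force, the opening and the grip force at its end, in the units of the state.
- status.sense(): the state, without advancing time (a new reading comes with each control period).
- vision.get_image(name): name is "scene" or "top"; returns a dict with "color" (420x560x3 uint8, blue, green, red), "K" (3x3 intrinsics, pixels), "k1" (the pictures are not rectified: a ray, as slopes to the right and down, at radius r is drawn at 1 + k1 r^2 times it, then the intrinsics apply), "extrinsics" (4x4, takes a point from camera to world coordinates). Camera axes: x right, y down, z forward; pixel columns grow to the right and rows downward; lengths in mm; the calibration is good to about 2 mm. A picture is of the moment at which its call begins. There is no depth.
- bot.finish_job(): hands the job in; it is judged then, once.
Trained networks look in a picture, given as the dict that the camera call returned (one of the last four; its "shot" number tells which), for a name from the list of things; names that differ only in an ending like _2 or _b are one class to them, and where a whole thing is asked for, a point or a joint stands for the part that bears it (a point fixed in the world has none). Each returns a list of dicts, best first, with "p" (0 to 1); they miss things now and then, are a little off and sometimes report something else, mostly with a low value. They report only what shows in the picture. A call takes as long as a camera call.
- vision.find_in(query, picture): "centre" ([column, row] in pixels, amid what is visible of it).
- vision.trace(query, picture): "mask" (420x560 bool, what is visible of it) and "centre" ([column, row] in pixels, amid what is visible of it).
- vision.pinpoint(query, picture): "centre" ([column, row] in pixels: a listed point, or the origin of a listed thing).
The state is a dict: "clock": time; "q": joint angles; "qd": joint speeds; "effort": joint torques, N m; "ee_pos": TCP position; "eef_rot": TCP orientation; "force": force on the tool from outside, world axes, zero at the start; "moment": the same for the moment, N m; "finger_gap": finger opening in mm; "grasp_force": force on a finger pad.
Only numpy, scipy, OpenCV 4.12 (cv2) and the standard library are available. Lean on these libraries where they do the work, as an engineer would, in place of code of your own. Each camera call takes 0.05 s, during which the arm holds its last target. There are 200 camera calls.

## Task

The ratchet jaw of the steel brownie rail is closed up on two brownies. With the fingertips press the red release on top of the jaw and, keeping it pressed, push the jaw back along its bar, away from the brownies, fully home against the end stop; then let the release spring up again. Leave the brownies standing where they are and do not disturb anything else on the counter.

Things in the scene. Friction and masses are not known exactly. Their poses are not given: they have to be found in the camera images.
- rail: The brownie rail, fixed to the worktop: slotted steel bed 60 (x) x 328 (y) x 34 mm high, lying left to right. Origin: centre of its underside; x away from the robot, y along the bar, the way the jaw opens (robot's left), z up. At -y a fixed fence 75 mm high, at +y a black end stop 57 mm high, a toothed bar in the slot. A clear glass screen stands upright behind it (world x 0.526 to 0.534, 0.55 m high).
- jaw (a joint): Travel of the sliding jaw along the rail's +y, in m: 0 = farthest closed, 0.080 = fully home against the end stop. Starts between 0 and 0.030. The ratchet lets it move towards the brownies, but blocks it towards the end stop (in steps of 8 mm) unless the release is pressed more than 5 mm; in the last 12 mm before home there are no teeth. With the release pressed it slides easily (1 to 2 N).
- release (a joint): How far the red release is pressed down, in m: 0 = up (ratchet engaged), 0.012 = fully down. A spring pushes it up: 4 N at the start of travel, 9 N fully down; it springs up by itself when let go. Pressed more than 0.005 the ratchet is free; 0.009 is a good working depth.
- release_top (a point): Centre of the top face of the red release, a paddle 34 mm (x) x 36 mm (y), on the jaw, 36 mm nearer the robot than the rail's middle line; 88 mm above the worktop when up; moves with jaw and release. Axes as the rail's.
- jaw_plate (a point): Middle of the top edge of the jaw's front face, the face towards the brownies, 80 mm above the worktop; axes as the rail's. The jaw is a steel plate 7 mm thick across the bed and, behind it (+y), a grey carriage 86 mm (x) x 56 mm (y), top 72 mm above the worktop, overhanging the rail's front; it carries the red release and, behind that, a black upright horn.
- horn_face (a point): Middle of the face of the black upright horn that looks to the rail's -y, towards the release: the face to push against, 38 mm wide (x), standing from the carriage to 112 mm above the worktop; this point is 100 mm above the worktop and 21 mm towards +y from the centre of the release. The horn is 12 mm thick. Nothing stands above the jaw.
- brownie_a: Dark chocolate brownie, 59 x 76 x 36 mm, loose on the rail's bed next to the fixed fence. Origin: centre of its underside.
- brownie_b: Dark chocolate brownie, 58 x 76 x 36 mm, loose on the rail's bed next to the jaw. Origin: centre of its underside.
- ramekin: Cream ceramic ramekin, 82 mm across, 48 mm high, a bystander. Origin: centre of its underside.
- shaker: White sugar shaker, 67 mm across, 114 mm high, a bystander. Origin: centre of its underside.
- tape: Roll of brown tape lying flat, 76 mm across, 18 mm high, a bystander. Origin: centre of its underside.
- order_pad: Order pad, 130 x 85 x 16 mm, a bystander. Origin: centre of its underside.
- croissant: Almond croissant, 82 x 134 x 48 mm, a bystander. Origin: centre of its underside.

How it is judged:
By the outcome, as a careful person would: the job done as asked, in the order asked, and still so for the second after the job is handed in, with the robot touching nothing.
It also fails if it takes over 30 s, if anything falls off the work surface, if the arm or the gripper's body presses on something with over 40 N, if the wrist force passes 120 N, or if a joint passes its speed limit or range.

## Working session

There is one attempt and no reset: what is moved stays moved. The work goes in short steps, Python scripts to look and compute and a shell command to move; the robot and the scene stay as the last step left them, time stands still between calls to the robot, and variables do not carry over. Pictures are saved under pics/ and viewed, at most 10 in all, crops included, and the job is handed in when it is done.

```bash
mkdir -p pics
cat > h.py <<'E'
import numpy as np, cv2
from rig import status, vision, bot
def ray(im,px):
    K=np.array(im["K"]);k1=im["k1"];d=np.array([(px[0]-K[0,2])/K[0,0],(px[1]-K[1,2])/K[1,1]]);u=d.copy()
    for _ in range(20): u=d/(1+k1*(u@u))
    T=np.array(im["extrinsics"]);return T[:3,3],T[:3,:3]@np.array([u[0],u[1],1])
def atz(im,px,z):
    o,r=ray(im,px);return o+r*(z-o[2])/r[2]
def tri(a,b):
    (o1,r1),(o2,r2)=a,b;r1=r1/np.linalg.norm(r1);r2=r2/np.linalg.norm(r2)
    s=np.linalg.lstsq(np.c_[r1,-r2],o2-o1,rcond=None)[0];p,q=o1+s[0]*r1,o2+s[1]*r2
    return (p+q)/2,np.linalg.norm(p-q)
E
python3 - <<'E'
from h import *
np.set_printoptions(precision=1,suppress=True)
A=vision.get_image("scene");B=vision.get_image("top")
cv2.imwrite("pics/s0.png",A["color"]);cv2.imwrite("pics/t0.png",B["color"])
s=status.sense();print(s["clock"],s["ee_pos"],s["eef_rot"],s["finger_gap"],bot.grip_point_offset)
for n,z in [("rail",0),("release_top",88),("jaw_plate",80),("horn_face",100),("brownie_a",34),("brownie_b",34),("ramekin",0),("shaker",0),("tape",0),("order_pad",0),("croissant",0)]:
    a=vision.pinpoint(n,A);b=vision.pinpoint(n,B);print(n)
    for im,l in((A,a),(B,b)):
        for d in l[:2]: print("  ",im is A and "scene" or "top",round(d["p"],2),np.array(d["centre"]),atz(im,d["centre"],z))
    if a and b: print("  tri",*tri(ray(A,a[0]["centre"]),ray(B,b[0]["centre"])))
E
```

```text
0.1 [165.2 550.2 230.4] [[-1.   0.3 -0. ]
 [ 0.3  1.  -0. ]
 [ 0.  -0.  -1. ]] 85.49521791199831 18.700000000000003
rail
   scene 0.81 [288.3 219.7] [487.4 -10.2   0. ]
   top 0.58 [300.3 213. ] [478.5 -16.7   0. ]
  tri [484.1 -15.2  -3.9] 10.406156256869199
release_top
   top 0.63 [282.  218.7] [442.   48.3  88. ]
jaw_plate
   scene 0.36 [331.3 169.7] [ 435.3 -278.5   80. ]
   top 0.87 [293.9 210.6] [472.8   8.   80. ]
  tri [385.2  -1.2 288.2] 104.03517039257187
horn_face
   top 0.55 [279.9 218.2] [441.7  55.4 100. ]
brownie_a
   top 0.58 [333.1 212.2] [ 478.7 -132.6   34. ]
brownie_b
   top 0.58 [333.1 212.2] [ 478.7 -132.6   34. ]
ramekin
   scene 0.71 [331.5 169.7] [ 474.7 -385.     0. ]
   top 0.96 [398.1 219.7] [ 463.1 -374.1    0. ]
  tri [ 464.9 -370.    11.9] 7.666979146271113
shaker
   scene 0.84 [213.4 321.1] [471.7 520.2   0. ]
   top 0.88 [157.7 213.2] [463.4 506.5   0. ]
  tri [471.  512.2 -11. ] 12.122740395964076
tape
   scene 0.54 [234.6 297.8] [463.7 410.1   0. ]
   top 0.49 [188.  212.1] [470.6 394.1   0. ]
  tri [472.9 397.8 -17.4] 1.2948482895043525
order_pad
   top 0.64 [439.1 211.1] [ 499.  -527.6    0. ]
   top 0.23 [300.1 213.5] [476.6 -16.    0. ]
croissant
   scene 0.59 [189.1 350. ] [475.7 642.3  -0. ]
   top 0.77 [119.  211.8] [464.6 653.1   0. ]
  tri [465.4 649.1  14.1] 6.393145299478541
```

Run:
```python
import cv2
a=cv2.imread("pics/s0.png");b=cv2.imread("pics/t0.png")
cv2.imwrite("pics/t0c.png",cv2.resize(b[170:260,230:380],None,fx=5.3,fy=5.3,interpolation=cv2.INTER_CUBIC))
```

```text
(no output)
```

View pics/s0.png

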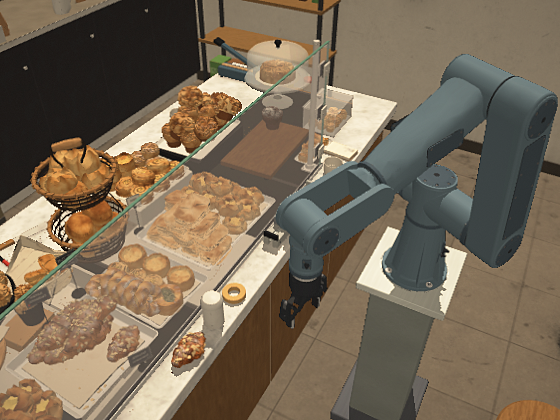

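View pics/t0c.png

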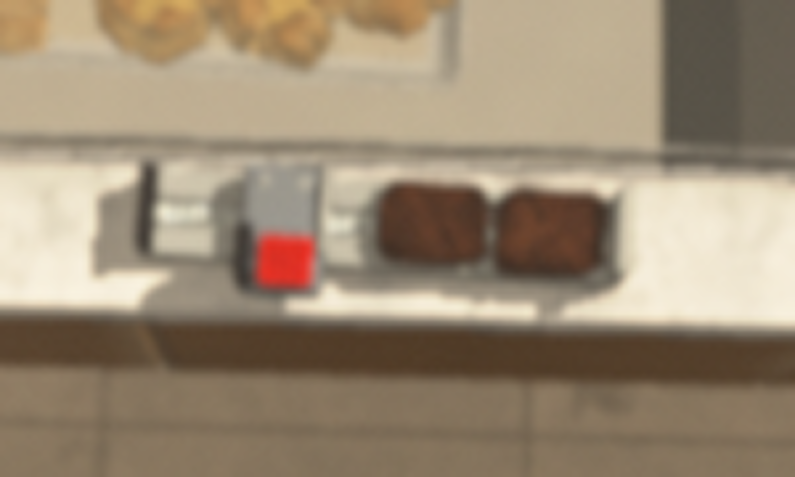

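Scene: the arm (gripper at about 300,300) hides the rail. Top crop: the red release is at about (283.8,219.4), the end stop at about (258,209), and the brownies at about (312,212) and (334,214). I'll work out positions and yaw from colour masks next.

```bash
cat > m.py <<'E'
from h import *
np.set_printoptions(precision=1,suppress=True)
def red(im):
    c=im["color"].astype(int);m=((c[:,:,2]>150)&(c[:,:,1]<90)&(c[:,:,0]<90)).astype(np.uint8);m[:, :230]=0;m[:,380:]=0;m[:170]=0;m[260:]=0
    w=np.clip((c[:,:,2]-c[:,:,1])/190.,0,1)*cv2.dilate(m,np.ones((3,3)));r,q=np.indices(w.shape)
    return (np.array([(w*q).sum(),(w*r).sum()])/w.sum() if m.any() else None),m
if __name__=="__main__":
    B=vision.get_image("top");p,m=red(B);ys,xs=np.where(m);print("red",p,xs.min(),xs.max(),ys.min(),ys.max(),atz(B,p,88))
    for n,z in(("brownie_a",60),("jaw_plate",72),("rail",34)):
        for d in vision.trace(n,B)[:2]:
            k=d["mask"].astype(np.uint8);n_,_,st,ce=cv2.connectedComponentsWithStats(k);
            for s,c in zip(st[1:],ce[1:]): 
                if s[4]>20: print(n,round(d["p"],2),c,s,atz(B,c,z))
    g=cv2.cvtColor(B["color"],cv2.COLOR_BGR2GRAY);print(g[205:222,254:264])
    print("K",B["K"][0],B["extrinsics"][:3])
E
python3 m.py
```

```text
red [283.3 218.8] 278 288 215 223 [441.9  43.7  88. ]
brownie_a 0.84 [311.1 212.2] [301 204  21  17 299] [472.3 -52.6  60. ]
brownie_a 0.72 [332.8 213.9] [323 205  21  18 341] [ 468.2 -129.1   60. ]
jaw_plate 0.64 [282.5 213.5] [274 200  18  27 404] [462.8  47.2  72. ]
rail 0.81 [279.9 212.6] [255 201  60  26 951] [472.4  56.9  34. ]
rail 0.81 [346.2 214.4] [341 205   9  19  92] [ 471.9 -179.4   34. ]
[[161 137  98  69  74 118 169 191 195 196]
 [141 125  94  68  72 113 159 178 183 185]
 [136 122  91  66  74 113 154 169 167 169]
 [136 118  87  67  86 136 180 191 181 178]
 [136 116  86  69 100 161 210 221 210 205]
 [136 115  82  69 103 166 213 226 219 216]
 [135 111  80  67  98 151 195 211 208 204]
 [133 108  77  66  95 143 178 190 189 185]
 [133 105  75  67 102 154 183 191 191 189]
 [133 104  73  68 111 166 192 198 197 197]
 [135 106  75  69 115 170 194 199 198 197]
 [138 113  83  76 115 164 188 191 192 192]
 [141 126 100  91 112 147 161 166 167 169]
 [145 137 122 112 115 124 128 128 131 135]
 [148 144 140 133 130 130 127 124 124 126]
 [164 164 164 163 161 159 157 153 145 139]
 [206 207 209 208 206 202 196 184 162 148]]
K [453.3   0.  281.6] [[   0.    -1.     0.2  203. ]
 [  -1.    -0.     0.    30.7]
 [  -0.    -0.2   -1.  1626.6]]
```

```bash
python3 - <<'E'
from h import *
s=status.sense();R=np.array(s["eef_rot"]);print(R.round(3),s["ee_pos"],s["force"])
print(np.degrees(np.arctan2(-R[0,1],R[1,1])))
E
python3 -m handwheel '[{"xyz":[2,-4,0],"dr":[0,0,1]},{"xyz":[4,-8,0],"dr":[0,0,2]},{"xyz":[6,-11,0],"dr":[0,0,3]},{"xyz":[8,-15,0],"dr":[0,0,5]},{"xyz":[10,-18,0],"dr":[0,0,6]},{"xyz":[12,-21,0],"dr":[0,0,7]},{"xyz":[14,-24.5,0],"dr":[0,0,8]},{"xyz":[16,-28,0],"dr":[0,0,9]},{"xyz":[18,-31.5,0],"dr":[0,0,10]},{"xyz":[20,-35,0],"dr":[0,0,11]},{"xyz":[22,-39,0],"dr":[0,0,12]},{"xyz":[24,-43,0],"dr":[0,0,13]},{"xyz":[26,-47,-1],"dr":[0,0,14]},{"xyz":[27.7,-50.6,-2],"dr":[0,0,14]},{"xyz":[27.7,-50.6,-4],"dr":[0,0,14]},{"xyz":[27.7,-50.6,-6],"dr":[0,0,14]},{"xyz":[27.7,-50.6,-7],"dr":[0,0,14]},{"xyz":[27.7,-50.6,-7],"dr":[0,0,14]}]' 0 30
```

```text
[[-0.958  0.288  0.   ]
 [ 0.288  0.958  0.   ]
 [-0.     0.    -1.   ]] [165.40966654 550.71154137 231.33107773] [0.11345821 0.78138567 0.50669773]
-16.71817355424726
clock: 2.9
ee_pos: [440.5, 44.9, 159.0]
eef_rot: [[-0.999, 0.048, -0.005], [0.048, 0.999, 0.001], [0.005, 0.001, -1.0]]
force: [0.1, -0.3, -0.2]
finger_gap: 0.0
grasp_force: 0.0
```

Run:
```python
from m import *
A=vision.get_image("scene");B=vision.get_image("top")
s=status.sense();t=s["ee_pos"];print(t)
T=np.linalg.inv(A["extrinsics"])
def proj(im,P):
    c=np.linalg.inv(im["extrinsics"])@np.r_[P,1];u=c[:2]/c[2];u=u*(1+im["k1"]*(u@u));return u*np.diag(im["K"])[:2]+im["K"][:2,2]
print("tcp px",proj(A,t),proj(B,t))
for n,z in(("release_top",88),("horn_face",100),("jaw_plate",80)):
    for im,l in((A,"s"),(B,"t")):
        for d in vision.pinpoint(n,im)[:1]: print(n,l,round(d["p"],2),np.array(d["centre"]),atz(im,d["centre"],z))
c=proj(A,np.array([450,30,100])).astype(int);print(c)
x0,y0=max(c[0]-65,0),max(c[1]-50,0)
cv2.imwrite("pics/s1.png",cv2.resize(A["color"][y0:y0+98,x0:x0+130],None,fx=6,fy=6,interpolation=cv2.INTER_CUBIC));print(x0,y0)
```

```text
[442.3  45.2 161.6]
tcp px [293.6 197.6] [282.8 215.2]
release_top s 0.47 [290.9 215.1] [445.8  54.6  88. ]
release_top t 0.59 [286.2 215. ] [455.3  34.2  88. ]
horn_face s 0.72 [291.9 213.5] [440.5  57.9 100. ]
horn_face t 0.68 [280.1 217.9] [442.7  54.7 100. ]
jaw_plate s 0.59 [287.6 206.8] [481.4  10.5  80. ]
jaw_plate t 0.57 [291.1 209.9] [475.   17.7  80. ]
[293 208]
228 158
```

View pics/s1.png

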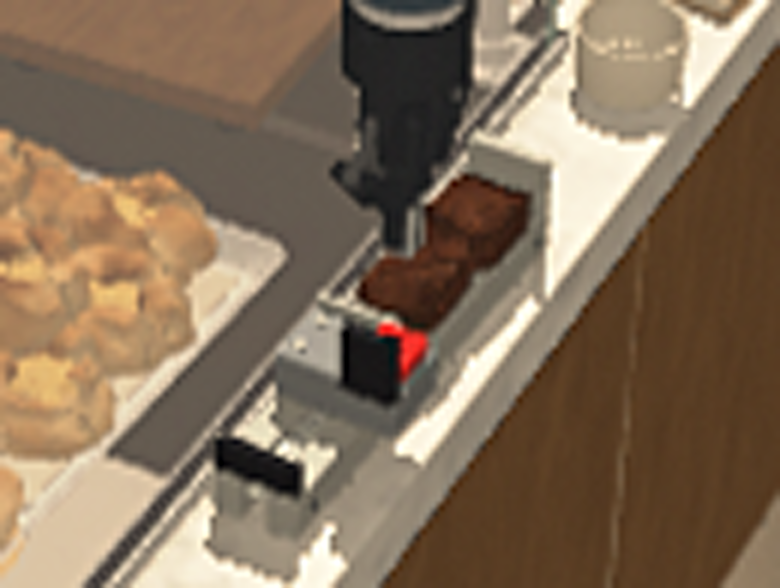

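Scene crop: the fingertips (crop 395,245) hover above the jaw. The horn's top back corners are at about (343,318) and (402,340), the end stop's at (217,437) and (301,463), and the fence's at (470,140) and (550,165). Projecting these gives the rail's pose.

Run:
```python
from m import *
A=vision.get_image("scene")
for n,p,z in(("horn L",(343,318),112),("horn R",(402,340),112),("stop L",(217,437),57),("stop R",(301,463),57),("fence L",(470,136),75),("fence R",(552,163),75),("red R",(428,345),88),("red topL",(380,325),88),("redfar",(413,323),88)):
    print(n,atz(A,(228+(p[0]-2.5)/6,158+(p[1]-2.5)/6),z)[:2])
B=vision.get_image("top")
for n,p,z in(("stopTL",(148,162),57),("stopBL",(143,250),57),("jawTR",(320,165),80),("hornBL",(238,285),112),("redTL",(258,235),88),("redTR",(314,235),88),("redBR",(312,291),88),("redBL",(255,288),88),("fenceT",(617,190),75),("fenceB",(610,270),75)):
    print(n,atz(B,(230+(p[0]-2.1)/5.3,170+(p[1]-2.1)/5.3),z)[:2])
```

```text
horn L [463.4  68.6]
horn R [424.4  69.8]
stop L [507.5 140.8]
stop R [454.  137.1]
fence L [ 496.  -172.7]
fence R [ 437.4 -172. ]
red R [421.   40.9]
red topL [454.1  38.2]
redfar [437.8  27.1]
stopTL [510.7 136.9]
stopBL [451.3 138. ]
jawTR [507.2  22.4]
hornBL [421.6  72.8]
redTL [458.2  61.5]
redTR [459.2  25.2]
redBR [422.5  25.6]
redBL [423.5  62.5]
fenceT [ 496.7 -173.3]
fenceB [ 443.4 -168.9]
```

```bash
python3 -m handwheel '[{"xyz":[-0.1,-0.3,-2]},{"xyz":[-0.1,-0.3,-4]},{"xyz":[-0.1,-0.3,-5.5]},{"xyz":[-0.1,-0.3,-6.3]},{"xyz":[-0.1,-0.3,-6.8]},{"xyz":[-0.1,-0.3,-6.8]},{"xyz":[-0.1,-0.3,-6.8]}]'; python3 -m handwheel '[{"xyz":[0,0,-0.3]},{"xyz":[0,0,-0.6]},{"xyz":[0,0,-0.8]},{"xyz":[0,0,-0.8]},{"xyz":[0,0,-0.8]}]'
```

```text
invalid input at $[0]: expected keys xyz, dr
invalid input at $[0]: expected keys xyz, dr
```

```bash
python3 -m handwheel '[{"xyz":[-0.1,-0.3,-2],"dr":[0,0,0]},{"xyz":[-0.1,-0.3,-4],"dr":[0,0,0]},{"xyz":[-0.1,-0.3,-5.5],"dr":[0,0,0]},{"xyz":[-0.1,-0.3,-6.3],"dr":[0,0,0]},{"xyz":[-0.1,-0.3,-6.8],"dr":[0,0,0]},{"xyz":[-0.1,-0.3,-6.8],"dr":[0,0,0]},{"xyz":[-0.1,-0.3,-6.8],"dr":[0,0,0]}]'; python3 -m handwheel '[{"xyz":[0,0,-0.3],"dr":[0,0,0]},{"xyz":[0,0,-0.6],"dr":[0,0,0]},{"xyz":[0,0,-0.8],"dr":[0,0,0]},{"xyz":[0,0,-0.8],"dr":[0,0,0]},{"xyz":[0,0,-0.8],"dr":[0,0,0]}]'
```

```text
clock: 3.98
ee_pos: [441.8, 41.7, 93.8]
eef_rot: [[-0.999, 0.047, 0.001], [0.047, 0.999, -0.0], [-0.001, -0.0, -1.0]]
force: [0.3, -0.2, 0.4]
finger_gap: -0.1
grasp_force: 0.0
clock: 4.4
ee_pos: [441.4, 41.7, 85.3]
eef_rot: [[-0.999, 0.047, -0.0], [0.047, 0.999, 0.0], [0.0, 0.0, -1.0]]
force: [-0.7, -0.0, 0.7]
finger_gap: 0.2
grasp_force: 0.0
```

```bash
python3 -m handwheel '[{"xyz":[0,0,-0.2],"dr":[0,0,0]},{"xyz":[0,0,-0.3],"dr":[0,0,0]},{"xyz":[0,0,-0.3],"dr":[0,0,0]},{"xyz":[0,0,-0.3],"dr":[0,0,0]}]'
python3 - <<'E'
from m import *
A=vision.get_image("scene");B=vision.get_image("top")
s=status.sense();print(s["ee_pos"],s["force"])
cv2.imwrite("pics/s2.png",cv2.resize(A["color"][180:240,255:335],None,fx=10,fy=10,interpolation=cv2.INTER_CUBIC))
E
```

```text
clock: 4.73
ee_pos: [441.8, 41.6, 82.8]
eef_rot: [[-0.999, 0.047, 0.001], [0.047, 0.999, -0.0], [-0.001, -0.0, -1.0]]
force: [-1.8, 0.3, 5.8]
finger_gap: 0.1
grasp_force: 2.9
[441.8  41.7  82.8] [-1.8  0.4  5.9]
```

View pics/s2.png

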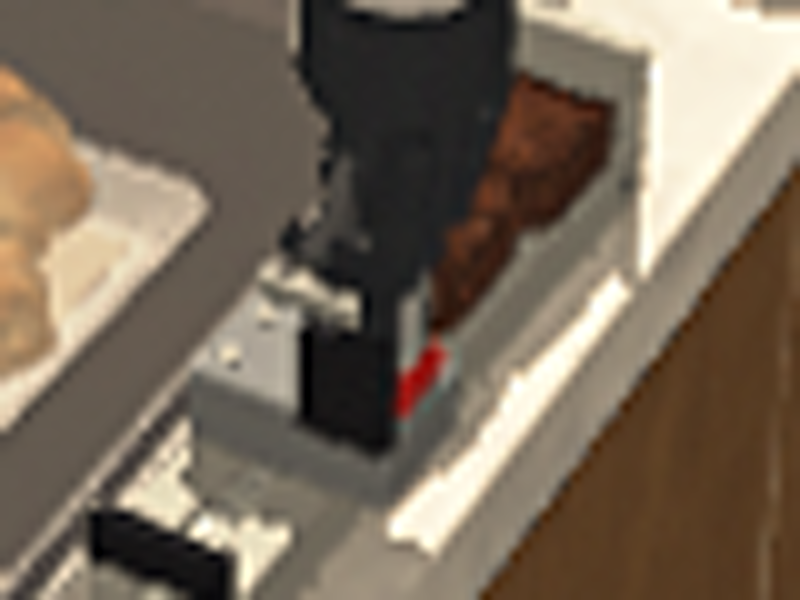

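Scene crop: the fingertip is on the red paddle (about 420,380), between the horn and the plate. At 5.8 N it is pressed in about 3 mm. I'll press about 6 mm more.

```bash
python3 -m handwheel '[{"xyz":[0,0,-0.2],"dr":[0,0,0]},{"xyz":[0,0,-0.4],"dr":[0,0,0]},{"xyz":[0,0,-0.6],"dr":[0,0,0]},{"xyz":[0,0,-0.6],"dr":[0,0,0]},{"xyz":[0,0,-0.6],"dr":[0,0,0]}]'
```

```text
clock: 5.25
ee_pos: [441.8, 41.7, 76.9]
eef_rot: [[-0.999, 0.047, 0.001], [0.047, 0.999, -0.0], [-0.001, -0.0, -1.0]]
force: [-2.9, 0.3, 7.6]
finger_gap: 0.4
grasp_force: 4.0
```

```bash
python3 -m handwheel '[{"xyz":[0,0.3,0],"dr":[0,0,0]},{"xyz":[0,0.6,0],"dr":[0,0,0]},{"xyz":[0,0.9,0],"dr":[0,0,0]},{"xyz":[0.1,1.2,0],"dr":[0,0,0]},{"xyz":[0.1,1.6,0],"dr":[0,0,0]},{"xyz":[0.1,2.0,0],"dr":[0,0,0]},{"xyz":[0.1,2.0,0],"dr":[0,0,0]}]'
python3 - <<'E'
from m import *
A=vision.get_image("scene")
s=status.sense();print(s["ee_pos"],s["force"])
cv2.imwrite("pics/s3.png",cv2.resize(A["color"][180:240,255:335],None,fx=10,fy=10,interpolation=cv2.INTER_CUBIC))
E
```

```text
clock: 5.83
ee_pos: [442.7, 62.2, 77.0]
eef_rot: [[-0.999, 0.047, 0.0], [0.047, 0.999, 0.0], [-0.0, 0.0, -1.0]]
force: [-2.8, 0.4, 6.9]
finger_gap: -0.2
grasp_force: 4.0
[442.7  62.1  77. ] [-2.3  2.5  7.6]
```

View pics/s3.png

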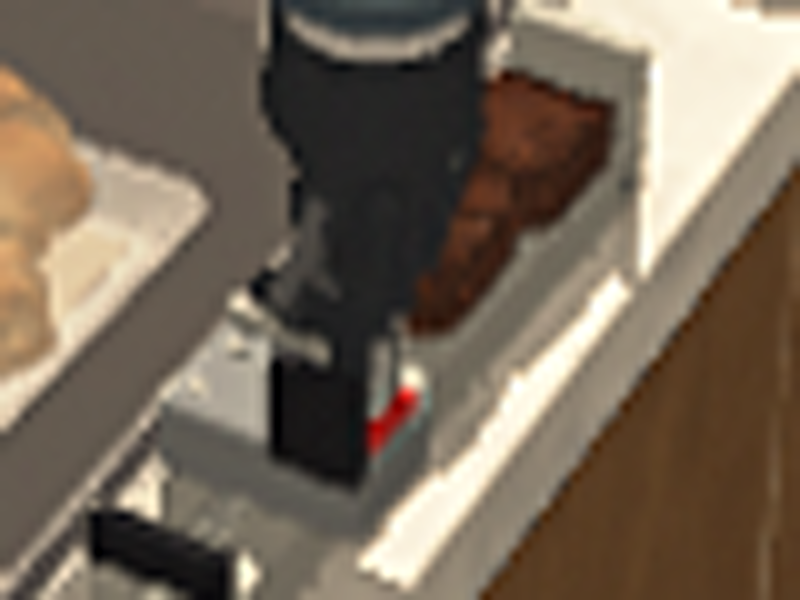

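The jaw slides (horn shifted about 3 px), and the release is still held down.

```bash
python3 -m handwheel '[{"xyz":[0,0.4,0],"dr":[0,0,0]},{"xyz":[0,0.8,0],"dr":[0,0,0]},{"xyz":[0.1,1.2,0],"dr":[0,0,0]},{"xyz":[0.1,1.6,0],"dr":[0,0,0]},{"xyz":[0.1,2.0,0],"dr":[0,0,0]},{"xyz":[0.1,2.4,0],"dr":[0,0,0]},{"xyz":[0.1,2.7,0],"dr":[0,0,0]},{"xyz":[0.1,3.0,0],"dr":[0,0,0]},{"xyz":[0.1,3.0,0],"dr":[0,0,0]}]'
python3 -m handwheel '[{"xyz":[0,0.2,0],"dr":[0,0,0]},{"xyz":[0,0.4,0],"dr":[0,0,0]},{"xyz":[0,0.6,0],"dr":[0,0,0]},{"xyz":[0,0.6,0],"dr":[0,0,0]}]'
```

```text
clock: 6.63
ee_pos: [443.8, 92.1, 77.0]
eef_rot: [[-0.999, 0.047, 0.001], [0.047, 0.999, 0.0], [-0.001, 0.0, -1.0]]
force: [-2.1, 0.3, 8.8]
finger_gap: 0.1
grasp_force: 4.0
clock: 6.97
ee_pos: [444.5, 96.8, 77.3]
eef_rot: [[-0.999, 0.047, 0.002], [0.047, 0.999, -0.002], [-0.002, -0.002, -1.0]]
force: [-2.0, -4.1, 7.9]
finger_gap: -0.3
grasp_force: 3.9
```

```bash
python3 -m handwheel '[{"xyz":[0,0.2,0],"dr":[0,0,0]},{"xyz":[0,0.3,0],"dr":[0,0,0]},{"xyz":[0,0.3,0],"dr":[0,0,0]}]'
python3 - <<'E'
from m import *
A=vision.get_image("scene")
s=status.sense();print(s["ee_pos"],s["force"])
cv2.imwrite("pics/s4.png",cv2.resize(A["color"][190:250,245:325],None,fx=10,fy=10,interpolation=cv2.INTER_CUBIC))
E
```

```text
clock: 7.22
ee_pos: [444.8, 99.6, 77.4]
eef_rot: [[-0.999, 0.047, 0.003], [0.047, 0.999, -0.002], [-0.003, -0.002, -1.0]]
force: [-1.5, -5.2, 8.7]
finger_gap: -0.2
grasp_force: 3.9
[444.8  99.6  77.4] [-0.9 -5.5  8. ]
```

View pics/s4.png

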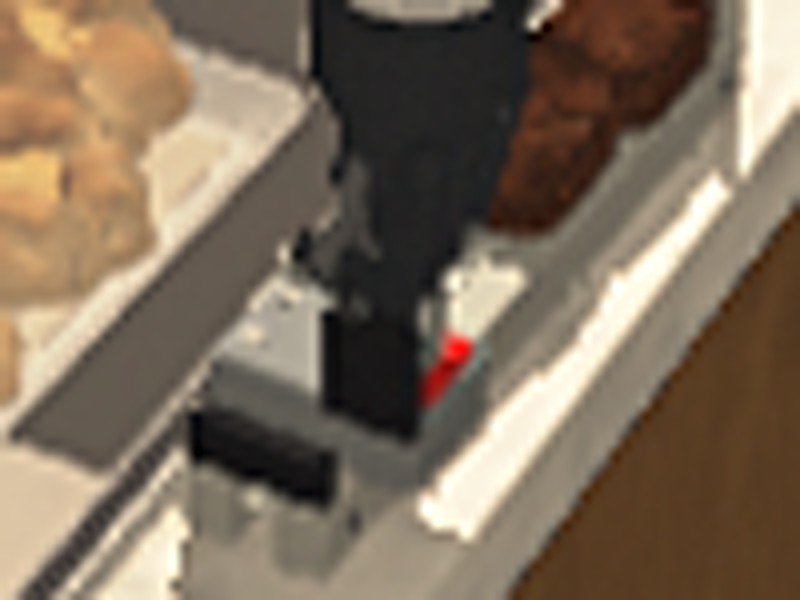

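Scene crop: the carriage (about 330,400) is up against the black end stop (260,450). I'll push on until the reaction rises clearly.

```bash
python3 -m handwheel '[{"xyz":[0,0.2,0],"dr":[0,0,0]},{"xyz":[0,0.3,0],"dr":[0,0,0]},{"xyz":[0,0.3,0],"dr":[0,0,0]}]'; python3 -m handwheel '[{"xyz":[0,0.2,0],"dr":[0,0,0]},{"xyz":[0,0.3,0],"dr":[0,0,0]},{"xyz":[0,0.3,0],"dr":[0,0,0]}]'
```

```text
clock: 7.52
ee_pos: [445.0, 102.6, 77.5]
eef_rot: [[-0.999, 0.047, 0.003], [0.047, 0.999, -0.002], [-0.003, -0.002, -1.0]]
force: [-0.2, -6.6, 8.5]
finger_gap: -0.0
grasp_force: 3.9
clock: 7.77
ee_pos: [445.0, 103.0, 77.5]
eef_rot: [[-0.999, 0.046, 0.002], [0.046, 0.999, -0.007], [-0.003, -0.007, -1.0]]
force: [-1.9, -20.0, 9.1]
finger_gap: 0.1
grasp_force: 12.4
```

A hard stop at 20 N: the jaw is home. I'll lift straight up, keeping a light push so friction can't drag the jaw back.

```bash
python3 -m handwheel '[{"xyz":[0,-0.2,0],"dr":[0,0,0]},{"xyz":[0,-0.2,0.3],"dr":[0,0,0]},{"xyz":[0,-0.2,0.6],"dr":[0,0,0]},{"xyz":[0,-0.2,0.9],"dr":[0,0,0]},{"xyz":[0,-0.2,1.2],"dr":[0,0,0]},{"xyz":[0,-0.3,1.6],"dr":[0,0,0]},{"xyz":[0,-0.5,2.2],"dr":[0,0,0]},{"xyz":[0,-0.8,4],"dr":[0,0,0]},{"xyz":[0,-0.8,7],"dr":[0,0,0]},{"xyz":[-2,-0.8,10],"dr":[0,0,0]},{"xyz":[-3,-3,12],"dr":[0,0,0]},{"xyz":[-3,-6,13],"dr":[0,0,0]},{"xyz":[-3,-10,13],"dr":[0,0,0]},{"xyz":[-3,-14,13],"dr":[0,0,0]},{"xyz":[-3,-18,13],"dr":[0,0,0]},{"xyz":[-3,-22,13],"dr":[0,0,0]},{"xyz":[-3,-22,13],"dr":[0,0,0]}]'
python3 - <<'E'
from m import *
A=vision.get_image("scene");B=vision.get_image("top")
s=status.sense();print(s["ee_pos"],s["force"])
p,m=red(B);print(p,atz(B,p,88))
for d in vision.trace("brownie_a",B)[:2]: print(d["centre"],atz(B,d["centre"],60))
a=cv2.resize(A["color"][190:250,240:320],None,fx=6,fy=6,interpolation=cv2.INTER_CUBIC);b=cv2.resize(B["color"][190:235,245:355],(480,196),interpolation=cv2.INTER_CUBIC)
cv2.imwrite("pics/f.png",np.vstack([a,b]))
E
```

```text
clock: 9.18
ee_pos: [413.6, -119.5, 207.2]
eef_rot: [[-0.999, 0.054, 0.002], [0.054, 0.999, -0.003], [-0.002, -0.003, -1.0]]
force: [0.6, -0.2, -1.1]
finger_gap: 0.0
grasp_force: 0.0
[ 413.2 -114.5  206.4] [-0.7  0.4 -0.6]
[268.2 217.6] [444.6  95.7  88. ]
[304.8, 209.0] [483.  -30.4  60. ]
```

View pics/f.png

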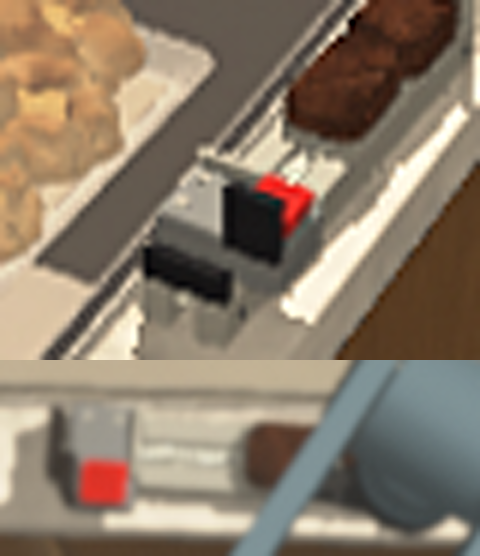

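The top view shows the carriage against the end stop, and the release is up again (the paddle moved 52 mm to y = 96). The brownies stand unmoved and the robot is clear.

```bash
python3 -c "
from rig import bot
print(bot.finish_job())"
```

```text
the job is handed in; nothing more can be done
None
```

The jaw is fully home against the end stop, the release has sprung back up, and no bystander was touched; the brownies look unmoved, though the arm partly hid them in the last pictures. The job is handed in.

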